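Open the sugar shaker with the unknown thread

ROBOT

A 6-joint arm with a two-finger parallel gripper is mounted at the origin on the work surface. World frame = base frame: x ahead of the robot, y to its left, z up, the work surface at z = 0. Lengths are in m, angles in rad, forces in N, time in s.
With the tool pointing down it reaches from about 0.25 to 0.8 m from the base axis. Payload 3.9 kg.
Tool frame: the origin (TCP) lies midway between the tips of the shut fingers; the grasp point (between the pads) lies 19 mm behind it (ctrl.grip_point_offset is the z of the grasp point in the tool frame, in m); z points along the fingers, y is the line along which they close (so a half turn about z gives the same grasp; the last joint's range is limited). The gripper opens to 85 mm and grips with 20 to 120 N. Pads are 22 mm wide; open, the fingers measure 114 mm over their backs; the gripper's body (76 mm by 85 mm) begins 54 mm behind the grasp point. The pads swing forward as they close: fully open they stand 13 mm farther back than shut.
Start: joints at [1.308, 0.26, -0.138, 1.173, 0, 1.571], TCP at [0.136, 0.507, 0.231] pointing down, gripper open.
Joint ranges: [-2.78, 2.78], [-0.83, 1.72], [-1.28, 1.37], [-1.9, 2.12], [-1.57, 1.48], [-3.14, 3.14]. Speed limits (rad/s): [2.57, 2.57, 3.14, 3.14, 3.14, 3.14].

INTERFACE

Orientations are given as [roll, pitch, yaw] about the fixed x, y, z axes, in that order (R = Rz(yaw) Ry(pitch) Rx(roll)).
In Python, from cell import ctrl, imaging, ticket, spotter gives the robot as it stands.
- The arm moves only by the tool send_rows, never from a script. Its argument "moves" is a list that holds one entry, the list of rows, each a list of 7 numbers: the shift along the world's x, y, z in units of 2 cm (1.0 is 2 cm), then the turn, a rotation vector about the world's x, y, z in units of 180 degrees (1.0 is 180 degrees), then the closure, from -1 (fully open) to 1 (shut), so that 0 is half open. A call has 1 to 20 rows; each row shifts and turns the commanded pose from where the row before left it; what a row does not reach is not made up. A row lasts 1/8 s, in which the tool goes at most 62.5 mm and 10.7 degrees, less where a joint would pass 70% of its speed; a pose out of reach is approached as far as the arm can. A call with a number of a shift or a turn outside -1 to 1 is refused whole. A call with a gripper value outside its range is refused whole. The fingers move at their own pace and stop on an object; "grip_force" is the grip in N (left out, the last holds). Time passes only in rows, so rows that do not move let the fingers close. It gives the time, the measured TCP pose, the force, the opening and the grip force at its end, in the units of the state.
- ctrl.observe(): the state, without advancing time (a new reading comes with each control period).
- imaging.snapshot(name): name is "side" or "top"; returns a dict with "image" (480x640x3 uint8, blue, green, red), "vfov" (degrees; the focal length in pixels is half the picture's height over the tangent of half this angle, whatever the lens; pixels are square), "cx", "cy" (the principal point, pixels), "eye" and "rotation" of the camera in the world. Camera axes: x right, y up, looking along -z (the intrinsics and any distortion apply to the point x, -y, -z); pixel columns grow to the right and rows downward; lengths in m; the calibration is good to about 2 mm. A picture is of the moment at which its call begins. There is no depth.
- ticket.hand_in(): hands the job in; it is judged then, once.
Trained networks look in a picture, given as the dict that the camera call returned (one of the last four; its "shot" number tells which), for a name from the list of things; names that differ only in an ending like _2 or _b are one class to them, and where a whole thing is asked for, a point or a joint stands for the part that bears it (a point fixed in the world has none). Each returns a list of dicts, best first, with "score" (0 to 1); they miss things now and then, are a little off and sometimes report something else, mostly with a low value. They report only what shows in the picture. A call takes as long as a camera call. They do not tell look-alikes from the thing itself.
- spotter.look_for(picture, label): "point" ([x, y, z] in m, in world coordinates, good to about 4 mm: the middle of the surface that is visible of it).
- spotter.outline_of(picture, label): "pixels" (480x640 bool, what is visible of it).
The state is a dict: "clock": time; "joint_pos": joint angles; "dq": joint speeds; "joint_torque": joint torques, N m; "tool_pos": TCP position; "tcp_rot": TCP orientation; "wrist_force": force on the tool from outside, world axes, zero at the start; "moment": the same for the moment, N m; "opening": finger opening in m; "grip_force": force on a finger pad.
Only numpy, scipy, OpenCV 4.12 (cv2) and the standard library are available. Lean on these libraries where they do the work, as an engineer would, in place of code of your own. Each camera call takes 0.05 s, during which the arm holds its last target. There are 200 camera calls.

TASK

The sugar shaker, clamped in its grey socket, needs its steel cap off, but nobody knows whether the cap loosens clockwise or anticlockwise: try it one way and, if it stops, the other, without forcing it, and turn it the way that gives until it is loose. Then lift the cap straight off and finish still holding it, level, about 10 cm above its seat and over the shaker, touching nothing but the gripper. Leave everything else on the table where it is.

Things in the scene. Friction and masses are not known exactly. Their poses are not given: they have to be found in the camera images.
- shaker: glass sugar shaker fixed in a grey silicone socket 110 mm square and 30 mm high; the glass is 66 mm across, and a fixed steel collar 62 mm across sits on it, its rim 106 mm above the table. It cannot move; over 1 N m of twist or 50 N of pull on the cap is forcing it. Origin at the centre of the underside, on the table; z up along the cap's axis; x and y are along the socket sides.
- cap_mid (a point): middle of the grip of the loose, upright steel cap, on its axis: a plain round knob 50 mm across, 0.1 to 0.2 kg, top 20 mm above this point. Seated, its underside is 20 mm below this point and the collar's rim 14 mm below it; only the part above that rim can be gripped. A stem with a crossbar 36 mm long hangs under the cap, to 36 mm below this point.
- cap: the same cap; origin on its axis at its underside, x along the crossbar, at the start within 8 degrees of the shaker's x. Short coarse thread, no rise while turning: the wrong way it stops dead within about 35 degrees; the right way it turns freely, is loose from 60 degrees off the shaker's x and stops at about 95. Until loose it lifts only 2 mm. The thread's hand changes from start to start and cannot be seen.
- spoon_holder: bystander: small steel teaspoon holder, 60 mm across, 55 mm tall, three spoons standing out of it to 85 mm; origin at the centre of its underside
- pot_lid: bystander: white ceramic lid with a knob, 82 mm across, 37 mm tall; origin at the centre of its underside
- tea_glass: bystander: clear tea glass, 60 mm across, 75 mm tall; origin at the centre of its underside
- saucer: bystander: white saucer, 120 mm across, 14 mm tall; origin at the centre of its underside
- tea_tin: bystander: round steel tea tin, 72 mm across, 110 mm tall; origin at the centre of its underside
- sugar_bowl: bystander: white ceramic bowl, 90 mm across, 50 mm tall; origin at the centre of its underside
Things that resemble listed ones, but are neither listed nor needed, are in the scene too. Leave any pink look-alike of the cap alone.

How it is judged:
On the way:
1. the cap is turned loose, at least 46 degrees from the shaker's x axis, while still seated (angle between the x axis of cap_mid and the x axis of shaker, either way round above 0.8 rad and z of cap_mid in the frame of shaker below 0.126 m), for 0.05 s.
At the end, for the whole second after the job is handed in: the cap is held by the fingers (over 2 N) at rest, 60 to 150 mm above its seat, within 40 mm of the shaker's axis, level within 15 degrees, and not touching the shaker (z of cap_mid in the frame of shaker between 0.18 and 0.27 m and horizontal distance between cap_mid and shaker below 0.04 m and angle between cap_mid's own z axis and vertical below 0.26 rad and contact force between the fingers and cap above 2 N and contact force between cap and shaker below 0.1 N and linear speed of cap below 0.03 m/s); the arm keeps its last pose, push and grip.
It fails at once if the cap is forced: pulled, pressed or wrenched against the shaker with more than 150 N (contact force between cap and shaker above 150 N).
It fails at once if a bystander is moved more than 20 mm (distance of any of spoon_holder, pot_lid, tea_glass, saucer, tea_tin, sugar_bowl from where it was at the start of the episode above 0.02 m).
It also fails if it takes over 48 s, if anything falls off the work surface, if the arm or the gripper's body presses on something with over 40 N, if the wrist force passes 120 N, or if a joint passes its speed limit or range.

## Working session

There is one attempt and no reset: what is moved stays moved. The work goes in short steps, Python scripts to look and compute and a tool call to move; the robot and the scene stay as the last step left them, time stands still between calls to the robot, and variables do not carry over. Pictures are saved under pics/ and viewed, at most 10 in all, crops included, and the job is handed in when it is done.

Besides the shell and the picture viewer there is one more tool, called after ">>>" as name([rows], argument=value, ...), one row to a line, values as JSON. send_rows: Moves the arm, as the interface text tells. Its arguments: {"type":"object","properties":{"moves":{"type":"array","items":{"type":"array","items":{"type":"array","items":{"type":"number","minimum":-1,"maximum":1}}}},"grip_force":{"type":"number"}},"required":["moves"]}

```bash
mkdir -p pics
cat > h.py <<'E'
import numpy as np, cv2
from cell import ctrl, imaging, ticket, spotter
def save(s,n): cv2.imwrite('pics/'+n+'.png',s['image'])
def proj(s,p):
    f=240/np.tan(np.radians(s['vfov'])/2); c=np.array(s['rotation']).T@(np.array(p)-s['eye'])
    return s['cx']+f*c[0]/-c[2], s['cy']-f*c[1]/-c[2]
def ray(s,u,v,z):
    f=240/np.tan(np.radians(s['vfov'])/2); d=np.array(s['rotation'])@np.array([(u-s['cx'])/f,-(v-s['cy'])/f,-1])
    e=np.array(s['eye']); return e+d*(z-e[2])/d[2]
E
python3 - <<'E'
from h import *
print(ctrl.observe())
for n in('top','side'):
    s=imaging.snapshot(n); save(s,n+'1'); print({k:v for k,v in s.items() if k!='image'})
    for l in('shaker','cap','cap_mid','spoon_holder','pot_lid','tea_glass','saucer','tea_tin','sugar_bowl'):
        for r in spotter.look_for(s,l)[:4]: print(l,round(r['score'],2),np.round(r['point'],3),np.round(proj(s,r['point'])))
E
```

```text
{'clock': 0.0, 'joint_pos': array([ 1.30799850e+00,  2.60710881e-01, -1.39367182e-01,  1.17271487e+00,
        7.64825555e-06,  1.57081866e+00]), 'dq': array([ 7.29675231e-04,  8.01324471e-05,  1.42940845e-03, -8.20200122e-04,
        2.55083900e-05, -5.23241289e-04]), 'joint_torque': array([ 4.80142971e-04, -4.05673850e+01,  2.53922904e+01,  1.88949122e-02,
        4.56018608e-05,  1.16901202e-05]), 'tool_pos': array([0.13620579, 0.50631379, 0.23045155]), 'tcp_rot': array([-3.13959605e+00, -7.60365512e-06,  2.87877248e+00]), 'wrist_force': array([-0.27598554, -0.72521457, -0.1776087 ]), 'moment': array([ 0.04556372, -0.06860259, -0.02060399]), 'grip_force': 0.0, 'opening': 0.08552117536166795}
{'vfov': 52.761124473979805, 'cx': 320.5763506066523, 'cy': 229.95620908763863, 'eye': array([ 0.29146977, -0.12091561,  1.1338462 ]), 'rotation': array([ 2.04740198e-01,  6.70024711e-04, -1.50789926e+00]), 'shot': 1}Traceback (most recent call last):
  File "<stdin>", line 6, in <module>
  File "h.py", line 6, in proj
    return s['cx']+f*c[0]/-c[2], s['cy']-f*c[1]/-c[2]
                     ~^^^
IndexError: invalid index to scalar variable.
```

```bash
cat > h.py <<'E'
import numpy as np, cv2
from scipy.spatial.transform import Rotation as Ro
from cell import ctrl, imaging, ticket, spotter
def save(s,n): cv2.imwrite('pics/'+n+'.png',s['image'])
def cam(s): return 240/np.tan(np.radians(s['vfov'])/2), Ro.from_euler('xyz',s['rotation']).as_matrix(), np.array(s['eye'])
def proj(s,p):
    f,R,e=cam(s); c=R.T@(np.array(p)-e)
    return s['cx']+f*c[0]/-c[2], s['cy']-f*c[1]/-c[2]
def ray(s,u,v,z):
    f,R,e=cam(s); d=R@np.array([(u-s['cx'])/f,-(v-s['cy'])/f,-1])
    return e+d*(z-e[2])/d[2]
E
python3 - <<'E'
from h import *
for n in('top','side'):
    s=imaging.snapshot(n); save(s,n+'1'); print({k:v for k,v in s.items() if k!='image'})
    for l in('shaker','cap','cap_mid','spoon_holder','pot_lid','tea_glass','saucer','tea_tin','sugar_bowl'):
        for r in spotter.look_for(s,l)[:4]: print(l,round(r['score'],2),np.round(r['point'],3),np.round(proj(s,r['point'])))
E
```

```text
{'vfov': 52.761124473979805, 'cx': 320.5763506066523, 'cy': 229.95620908763863, 'eye': array([ 0.29146977, -0.12091561,  1.1338462 ]), 'rotation': array([ 2.04740198e-01,  6.70024711e-04, -1.50789926e+00]), 'shot': 2}
shaker 0.96 [ 0.497 -0.133  0.029] [332. 241.]
cap 0.72 [ 0.387 -0.126  0.056] [326. 287.]
cap 0.71 [ 0.519 -0.132  0.138] [333. 221.]
cap_mid 0.89 [ 0.515 -0.134  0.14 ] [334. 222.]
cap_mid 0.58 [ 0.389 -0.124  0.055] [325. 286.]
spoon_holder 0.85 [ 0.572 -0.011  0.026] [282. 206.]
pot_lid 0.79 [ 0.629 -0.164  0.017] [348. 188.]
tea_glass 0.66 [ 0.524 -0.265  0.034] [389. 232.]
saucer 0.7 [ 0.48  -0.437  0.01 ] [461. 257.]
tea_tin 0.6 [ 0.345 -0.424  0.111] [468. 313.]
sugar_bowl 0.7 [ 0.677 -0.412  0.024] [452. 174.]
{'vfov': 54.64308339660083, 'cx': 316.8421380650017, 'cy': 244.21150174526366, 'eye': array([0.45731609, 0.61329046, 0.6689136 ]), 'rotation': array([ 0.90433413,  0.02082412, -3.08430421]), 'shot': 3}
shaker 0.73 [ 0.515 -0.102  0.032] [315. 272.]
cap 0.78 [ 0.39  -0.109  0.05 ] [376. 265.]
cap 0.64 [ 0.528 -0.115  0.134] [308. 228.]
cap_mid 0.89 [ 0.528 -0.113  0.136] [308. 228.]
cap_mid 0.83 [ 0.39  -0.106  0.048] [377. 266.]
cap_mid 0.19 [ 0.668 -0.42   0.037] [264. 188.]
spoon_holder 0.74 [ 0.562 -0.003  0.038] [287. 304.]
spoon_holder 0.68 [ 0.485 -0.442  0.01 ] [334. 194.]
spoon_holder 0.51 [ 0.528 -0.114  0.133] [308. 229.]
pot_lid 0.76 [ 0.632 -0.154  0.01 ] [264. 262.]
tea_glass 0.78 [ 0.51  -0.283  0.064] [322. 210.]
saucer 0.63 [ 0.481 -0.445  0.011] [336. 193.]
tea_tin 0.79 [ 0.352 -0.409  0.074] [387. 179.]
tea_tin 0.57 [ 0.526 -0.112  0.133] [308. 229.]
sugar_bowl 0.94 [ 0.667 -0.418  0.038] [264. 188.]
sugar_bowl 0.26 [ 0.527 -0.112  0.133] [308. 230.]
```

View pics/top1.png

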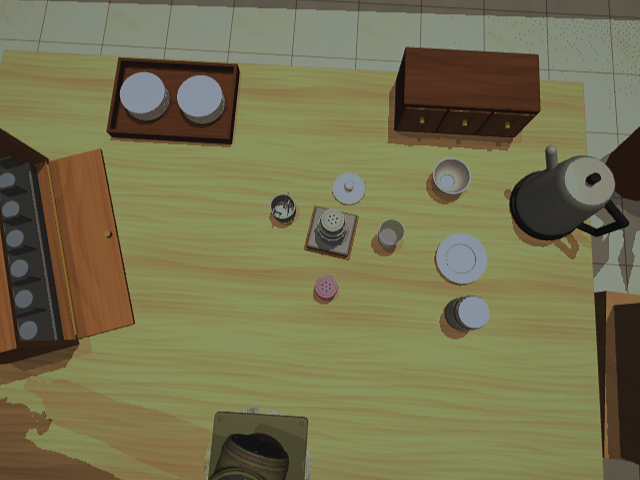

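View pics/side1.png

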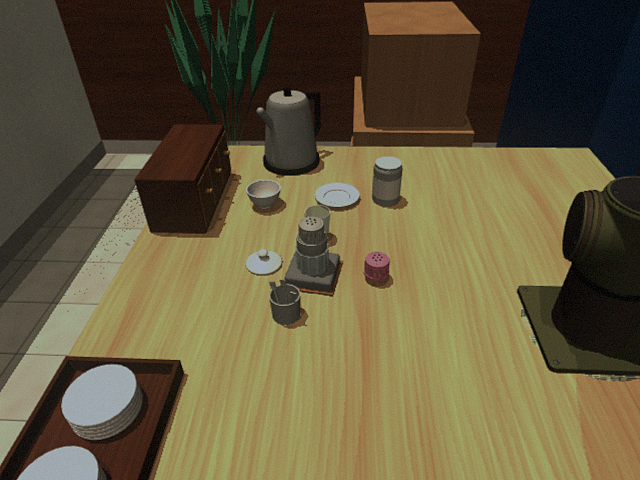

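Run:
```python
from h import *
ims=[]
for n,c in(('top',(333,228)),('side',(310,245))):
    s=imaging.snapshot(n)
    im=s['image'][c[1]-45:c[1]+45,c[0]-40:c[0]+40]; ims.append(cv2.resize(im,None,fx=5,fy=5,interpolation=cv2.INTER_CUBIC))
    for l in('cap_mid','shaker'):
        for r in spotter.outline_of(s,l)[:2]:
            m=r['pixels'].astype(np.uint8); ys,xs=np.nonzero(m)
            q=cv2.findContours(m,0,2)[0]; q=max(q,key=cv2.contourArea); a=cv2.approxPolyDP(cv2.convexHull(q),3,True)[:,0]
            print(n,l,round(r['score'],2),xs.min(),xs.max(),ys.min(),ys.max(),xs.mean(),ys.mean(),m.sum(),a.tolist())
            if l=='shaker': print([np.round(ray(s,*p,.03)[:2],3).tolist() for p in a])
            else: print('c@z',np.round(ray(s,xs.mean(),ys.mean(),.13),4))
    for d in (0,): 
        pass
cv2.imwrite('pics/crop.png',np.hstack(ims))
```

```text
top cap_mid 0.87 320 344 208 235 331.94890510948903 221.61496350364965 548 [[335, 208], [342, 214], [344, 225], [339, 233], [329, 235], [321, 229], [320, 221], [325, 210]]
c@z [ 0.5191 -0.1301  0.13  ]
top cap_mid 0.81 315 336 276 298 325.4055415617128 287.2846347607053 397 [[330, 277], [336, 290], [332, 296], [321, 298], [315, 291], [316, 282], [321, 277]]
c@z [ 0.3793 -0.1247  0.13  ]
top shaker 0.94 304 357 206 257 330.1430387794024 235.4030514939606 1573 [[315, 206], [357, 216], [347, 257], [304, 248]]
[[0.577, -0.089], [0.559, -0.189], [0.461, -0.171], [0.475, -0.07]]
side cap_mid 0.95 364 388 252 283 376.1310975609756 266.5762195121951 656 [[372, 252], [388, 258], [388, 274], [380, 283], [364, 274], [365, 257]]
c@z [ 0.3997 -0.0099  0.13  ]
side cap_mid 0.9 298 324 218 244 310.81451612903226 230.89193548387098 620 [[319, 219], [324, 238], [314, 244], [300, 241], [300, 221]]
c@z [ 0.5219 -0.1118  0.13  ]
side shaker 0.83 285 341 234 294 313.7350579839429 268.7604817127565 2242 [[325, 234], [341, 261], [333, 291], [301, 291], [285, 280], [296, 243]]
[[0.501, -0.235], [0.463, -0.141], [0.477, -0.049], [0.54, -0.047], [0.575, -0.078], [0.564, -0.2]]
```

View pics/crop.png

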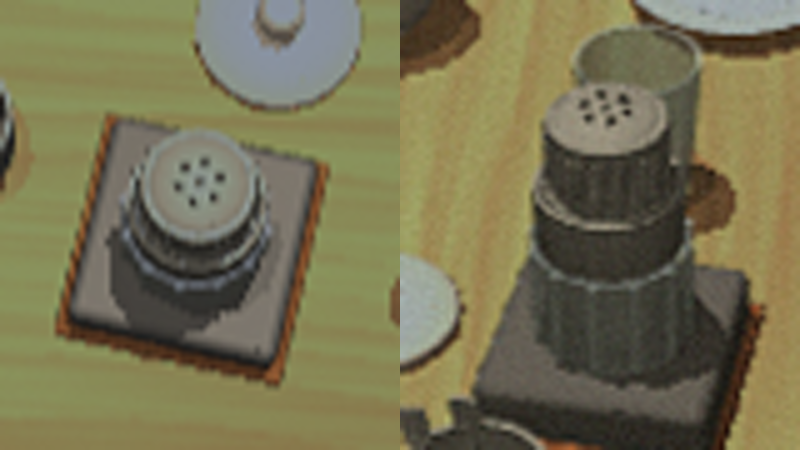

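Run:
```python
from h import *
from scipy.optimize import least_squares
a=imaging.snapshot('top'); b=imaging.snapshot('side')
print(ray(a,332.8,220.2,.14),ray(b,311,223.8,.14),ctrl.grip_point_offset)
print('left box corner',ray(a,133,325,.2),ray(a,100,150,.2))
```

```text
[ 0.51995475 -0.13165812  0.14      ] [ 0.52192076 -0.12159035  0.14      ] -0.0187
left box corner [0.27915807 0.23496352 0.2       ] [0.62311719 0.35184973 0.2       ]
```

>>> send_rows([
  [[0,0,1,0,0,-0.03,-1],[0,0,1,0,0,-0.03,-1],[0,0,1,0,0,-0.03,-1],[0,0,1,0,0,-0.03,-1],[0,0,1,0,0,-0.03,-1],[0.6,-1,0.5,0,0,-0.03,-1],[0.6,-1,0,0,0,-0.03,-1],[0.6,-1,0,0,0,-0.03,-1],[0.6,-1,0,0,0,-0.03,-1],[0.6,-1,0,0,0,-0.03,-1],[0.6,-1,0,0,0,-0.03,-1],[0.6,-1,0,0,0,-0.03,-1],[0.6,-1,0,0,0,-0.03,-1],[0.6,-1,0,0,0,-0.03,-1]],
])

```text
clock: 3.25
tool_pos: [0.2447, 0.3263, 0.3414]
tcp_rot: [3.141, -0.0, 1.556]
wrist_force: [-0.2, -0.1, -0.4]
opening: 0.0855
grip_force: 0.0
```

>>> send_rows([
  [[0.6,-1,0,0,0,-0.0286,-1],[0.6,-1,0,0,0,-0.0286,-1],[0.6,-1,0,0,0,-0.0286,-1],[0.6,-1,0,0,0,-0.0286,-1],[0.6,-1,0,0,0,-0.0286,-1],[0.6,-1,0,0,0,-0.0286,-1],[0.6,-1,0,0,0,-0.0286,-1],[0.6,-1,0,0,0,-0.0286,-1],[0.6,-1,0,0,0,-0.0286,-1],[0.6,-1,0,0,0,-0.0286,-1],[0.6,-1,0,0,0,-0.0286,-1],[0.6,-1,0,0,0,-0.0286,-1],[0.6,-1,0,0,0,-0.0286,-1],[0.6,-1,0,0,0,-0.0286,-1],[0.6,-1,0,0,0,-0.0286,-1],[0.6,-1,0,0,0,-0.0286,-1],[0.6,-1,0,0,0,-0.0286,-1],[0.6,-1,-0.5,0,0,-0.0286,-1],[0.6,-1,-1,0,0,-0.0286,-1],[0.6,-1,-1,0,0,-0.0286,-1]],
])

```text
clock: 5.75
tool_pos: [0.481, -0.0958, 0.2909]
tcp_rot: [-3.122, -0.001, -0.209]
wrist_force: [0.1, 0.3, -0.6]
opening: 0.0856
grip_force: 0.0
```

>>> send_rows([
  [[0.6,-1,-1,0,0,0,-1],[0.6,-0.8,-1,0,0,0,-1],[0.4,-0.8,-1,0,0,0,-1],[0,0,-1,0,0,0,-1],[0,0,-1,0,0,0,-1],[0,0,0,0,0,0,-1],[0,0,0,0,0,0,-1]],
])

```text
clock: 6.62
tool_pos: [0.5128, -0.1472, 0.192]
tcp_rot: [-3.123, -0.001, -0.207]
wrist_force: [-0.7, 0.0, 0.2]
opening: 0.0854
grip_force: 0.0
```

Run:
```python
from h import *
o=ctrl.observe();print(o)
s=imaging.snapshot('side'); print(proj(s,o['tool_pos']),proj(s,[.52,-.13,.14]))
im=s['image'][160:280,230:390]; cv2.imwrite('pics/near.png',cv2.resize(im,None,fx=5,fy=5,interpolation=cv2.INTER_CUBIC))
```

```text
{'clock': 6.625, 'joint_pos': array([-0.29099652,  0.29459203, -0.19418526,  1.08285212,  0.01905111,
        3.05751248]), 'dq': array([ 0.00108747, -0.00680704,  0.01194299, -0.00309878, -0.00055696,
        0.00190921]), 'joint_torque': array([-4.07219259e-02, -4.11596560e+01,  2.42208838e+01,  4.78979771e-02,
        6.89054257e-02,  1.69823340e-05]), 'tool_pos': array([ 0.51276477, -0.14720074,  0.19204154]), 'tcp_rot': array([-3.12253888e+00, -7.69691466e-04, -2.06931619e-01]), 'wrist_force': array([-0.66382142,  0.00969079,  0.1796157 ]), 'moment': array([-0.03207353, -0.05302701, -0.03636564]), 'grip_force': 0.0, 'opening': 0.08539202939674775}
(np.float64(315.8643961362289), np.float64(194.13014592814247)) (np.float64(312.2615930063584), np.float64(221.31921402392334))
```

View pics/near.png

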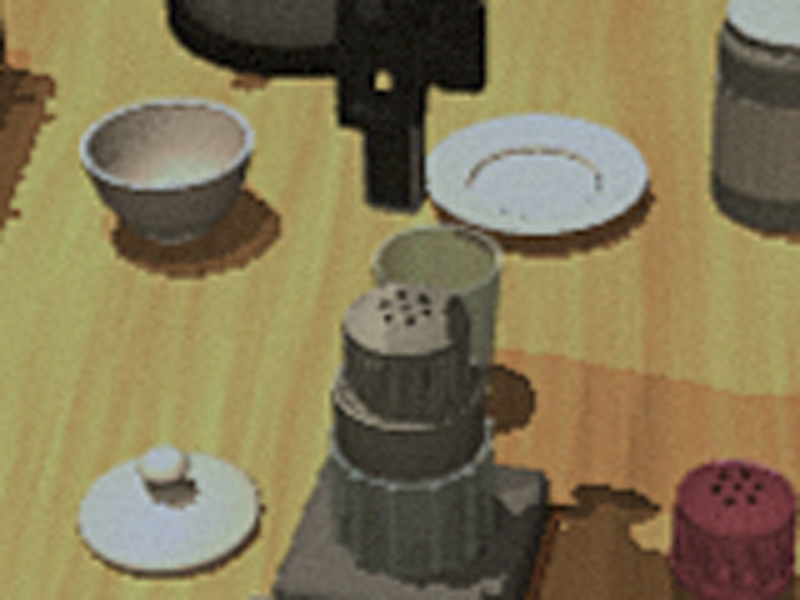

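Candidates: the steel cap on the shaker (333,220), the pink look-alike (326,288), and the tea tin's lid (470,313), all in the top view. I choose the steel cap on the socketed shaker; the crop shows it as a grey knob on the collar. The near view shows the gripper behind it, at (309,200) in the side picture, needing about +1.7 cm in y.

>>> send_rows([
  [[0.41,0.86,0,-0.006,0,0,-1],[0,0,0,0,0,0.056,-1],[0,0,0,0,0,0.056,-1],[0,0,0,0,0,0.056,-1],[0,0,0,0,0,0.056,-1],[0,0,0,0,0,0.056,-1],[0,0,0,0,0,0.056,-1],[0,0,0,0,0,0.056,-1],[0,0,0,0,0,0.056,-1],[0,0,0,0,0,0.056,-1],[0,0,0,0,0,0.056,-1],[0,0,0,0,0,0.056,-1],[0,0,0,0,0,0.056,-1],[0,0,0,0,0,0,-1],[0,0,0,0,0,0,-1]],
])

```text
clock: 8.55
tool_pos: [0.521, -0.13, 0.192]
tcp_rot: [3.141, -0.003, 1.902]
wrist_force: [0.6, 0.3, -0.4]
opening: 0.0855
grip_force: 0.0
```

Run:
```python
from h import *
o=ctrl.observe();print(o['tool_pos'],o['tcp_rot'],o['joint_pos'],o['wrist_force'],o['moment'])
s=imaging.snapshot('side'); print(proj(s,o['tool_pos']),proj(s,[.521,-.13,.14]))
a=s['image'][150:270,250:370]
t=imaging.snapshot('top');b=t['image'][160:280,270:390];print(proj(t,o['tool_pos']),proj(t,[.521,-.13,.14]))
cv2.imwrite('pics/near2.png',cv2.resize(np.hstack([a,b]),(800,400),interpolation=cv2.INTER_CUBIC))
```

```text
[ 0.52097428 -0.12995594  0.19195126] [ 3.14125587e+00 -3.09096217e-03  1.90181955e+00] [-0.24611431  0.30086468 -0.18517758  1.08615835  0.00277407  0.99365736] [ 0.60243781  0.2514915  -0.42846898] [-0.00283978 -0.03208452 -0.0161164 ]
(np.float64(311.01045822293105), np.float64(198.96664462177483)) (np.float64(311.754176529728), np.float64(221.31097089282827))
(np.float64(332.6049807284139), np.float64(213.86373515310598)) (np.float64(332.04295322664103), np.float64(219.66914078302915))
```

View pics/near2.png

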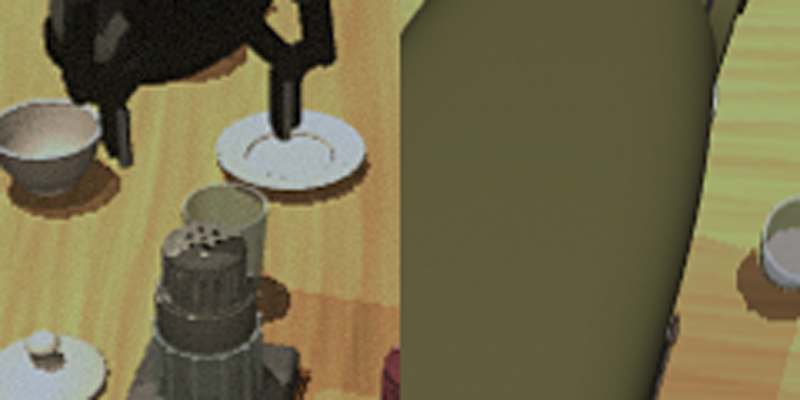

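The side view shows both finger tips, at (286,199) and (336,191), midway above the cap at (311,224). The small vertical offset is the same for the gripper and the cap, so it comes from the calibration. Descending.

>>> send_rows([
  [[0,0,-1,0,0,0,-1],[0,0,-1,0,0,0,-1],[0,0,-1,0,0,0,-1],[0,0,-0.7,0,0,0,-1],[0,0,-0.4,0,0,0,-1],[0,0,0,0,0,0,0],[0,0,0,0,0,0,0.1],[0,0,0,0,0,0,0.2],[0,0,0,0,0,0,0.3]],
], grip_force=25)

```text
clock: 9.78
tool_pos: [0.5213, -0.1301, 0.1102]
tcp_rot: [3.141, -0.003, 1.904]
wrist_force: [0.1, 0.4, 3.7]
opening: 0.049
grip_force: 26.4
```

>>> send_rows([
  [[0,0,0,0,0,0,1],[0,0,0,0,0,0.028,1],[0,0,0,0,0,0.028,1],[0,0,0,0,0,0.028,1],[0,0,0,0,0,0,1]],
])

```text
clock: 10.4
tool_pos: [0.5214, -0.1302, 0.1102]
tcp_rot: [3.141, -0.002, 2.169]
wrist_force: [-0.2, 0.1, 5.6]
opening: 0.0491
grip_force: 26.7
```

```bash
cat > st.py <<'E'
from h import *
o=ctrl.observe();print(o['clock'],o['tool_pos'].round(4),o['tcp_rot'].round(3),o['joint_pos'].round(2),o['wrist_force'].round(2),o['moment'].round(3),o['opening'],o['grip_force'],'tau6',o['joint_torque'][5].round(3))
E
python3 st.py
```

```text
10.4 [ 0.5214 -0.1302  0.1102] [ 3.141e+00 -2.000e-03  2.169e+00] [-0.25  0.36 -0.32  0.89  0.    0.73] [-0.2   0.13  5.56] [-0.019  0.048  0.026] 0.04905869744813796 26.674043834209442 tau6 -0.035
```

>>> send_rows([
  [[0,0,0,0,0,0.022,1],[0,0,0,0,0,0.022,1],[0,0,0,0,0,0,1]],
])

```text
clock: 10.78
tool_pos: [0.5214, -0.1302, 0.1101]
tcp_rot: [3.141, -0.002, 2.307]
wrist_force: [-0.2, -0.3, 5.4]
opening: 0.0492
grip_force: 26.7
```

```bash
python3 st.py
```

```text
10.775 [ 0.5214 -0.1302  0.1101] [ 3.141e+00 -2.000e-03  2.307e+00] [-0.25  0.36 -0.32  0.89  0.    0.59] [-0.23 -0.32  5.45] [ 0.027 -0.01   0.079] 0.049242850656737905 26.67129546403885 tau6 -0.009
```

23° turned, still nearly free. Continuing in small steps.

>>> send_rows([
  [[0,0,0,0,0,0.022,1],[0,0,0,0,0,0.011,1],[0,0,0,0,0,0,1]],
])

```text
clock: 11.15
tool_pos: [0.5214, -0.1301, 0.1102]
tcp_rot: [3.141, -0.002, 2.41]
wrist_force: [0.6, -0.1, 5.7]
opening: 0.0492
grip_force: 26.7
```

```bash
python3 st.py
```

```text
11.15 [ 0.5214 -0.1301  0.1102] [ 3.141e+00 -2.000e-03  2.410e+00] [-0.25  0.36 -0.32  0.89  0.    0.49] [ 0.6  -0.08  5.75] [ 0.015 -0.003  0.091] 0.04917061625626301 26.669900715351105 tau6 0.041
```

>>> send_rows([
  [[0,0,0,0,0,0.022,1],[0,0,0,0,0,0.022,1],[0,0,0,0,0,0,1]],
])

```text
clock: 11.52
tool_pos: [0.5215, -0.1301, 0.1102]
tcp_rot: [3.142, -0.002, 2.549]
wrist_force: [-0.1, -0.2, 5.8]
opening: 0.0492
grip_force: 26.7
```

```bash
python3 st.py
```

```text
11.525 [ 0.5215 -0.1301  0.1102] [ 3.142e+00 -2.000e-03  2.549e+00] [-0.24  0.36 -0.32  0.89  0.    0.35] [-0.07 -0.23  5.83] [ 0.042 -0.001  0.046] 0.04917730346531236 26.665773689746857 tau6 -0.014
```

>>> send_rows([
  [[0,0,0,0,0,0.022,1],[0,0,0,0,0,0.022,1],[0,0,0,0,0,0.022,1],[0,0,0,0,0,0,1]],
])

```text
clock: 12.02
tool_pos: [0.5215, -0.1301, 0.1102]
tcp_rot: [-3.141, -0.002, 2.756]
wrist_force: [0.5, -0.4, 5.3]
opening: 0.0494
grip_force: 26.7
```

```bash
python3 st.py
```

```text
12.025 [ 0.5215 -0.1301  0.1102] [-3.141e+00 -2.000e-03  2.756e+00] [-0.24  0.36 -0.32  0.89 -0.    0.14] [ 0.49 -0.37  5.31] [ 0.078 -0.024  0.028] 0.04936636522305129 26.655034124851227 tau6 -0.021
```

Past 48° and still free, so anticlockwise is the right way. Turning on to about 78°.

>>> send_rows([
  [[0,0,0,0,0,0.027,1],[0,0,0,0,0,0.027,1],[0,0,0,0,0,0.027,1],[0,0,0,0,0,0.027,1],[0,0,0,0,0,0.027,1],[0,0,0,0,0,0.027,1],[0,0,0,0,0,0,1],[0,0,0,0,0,0,1]],
], grip_force=40)

```text
clock: 13.02
tool_pos: [0.5218, -0.1299, 0.1103]
tcp_rot: [-3.141, -0.001, -3.018]
wrist_force: [1.2, 0.4, 5.7]
opening: 0.0488
grip_force: 40.5
```

```bash
python3 st.py
```

```text
13.025 [ 0.5218 -0.1299  0.1103] [-3.141e+00 -1.000e-03 -3.018e+00] [-0.24  0.36 -0.32  0.89 -0.   -0.37] [1.2  0.44 5.75] [ 0.177 -0.061  0.064] 0.048829958307266816 40.48221409320831 tau6 0.056
```

>>> send_rows([
  [[0,0,0.1,0,0,0,1],[0,0,0.1,0,0,0,1],[0,0,0.1,0,0,0,1],[0,0,0,0,0,0,1]],
])

```text
clock: 13.52
tool_pos: [0.5208, -0.1299, 0.1154]
tcp_rot: [-3.141, -0.003, -3.019]
wrist_force: [3.1, -0.3, -1.6]
opening: 0.0489
grip_force: 41.8
```

```bash
python3 st.py
```

```text
13.525 [ 0.5208 -0.1299  0.1154] [-3.141e+00 -3.000e-03 -3.019e+00] [-0.24  0.36 -0.31  0.9  -0.   -0.37] [ 3.06 -0.33 -1.6 ] [ 0.084 -0.616 -0.019] 0.04890739020957516 41.79222822189331 tau6 -0.003
```

>>> send_rows([
  [[0,0,0.3,0,0,0,1],[0,0,0.4,0,0,0,1],[0,0,0.4,0,0,0,1],[0,0,0.5,0,0,0,1],[0,0,0.5,0,0,0,1],[0,0,0.6,0,0,0,1],[0,0,0.6,0,0,0,1],[0,0,0.6,0,0,0,1],[0,0,0.5,0,0,0,1],[0,0,0.3,0,0,0,1],[0,0,0,0,0,0,1],[0,0,0,0,0,0,1],[0,0,0,0,0,0,1],[0,0,0,0,0,0,1]],
])

```text
clock: 15.28
tool_pos: [0.5204, -0.1299, 0.209]
tcp_rot: [-3.141, -0.004, -3.019]
wrist_force: [-1.1, 1.0, -1.7]
opening: 0.0491
grip_force: 42.0
```

```bash
python3 st.py
python3 - <<'E'
from h import *
s=imaging.snapshot('side'); cv2.imwrite('pics/end.png',cv2.resize(s['image'][130:310,210:430],None,fx=3.3,fy=3.3,interpolation=cv2.INTER_CUBIC))
E
```

```text
15.275 [ 0.5204 -0.1299  0.209 ] [-3.141 -0.004 -3.019] [-0.24  0.29 -0.15  1.13 -0.   -0.37] [-1.14  1.   -1.74] [-0.036 -0.012 -0.016] 0.04905885653306655 42.02149987220764 tau6 -0.0
```

View pics/end.png

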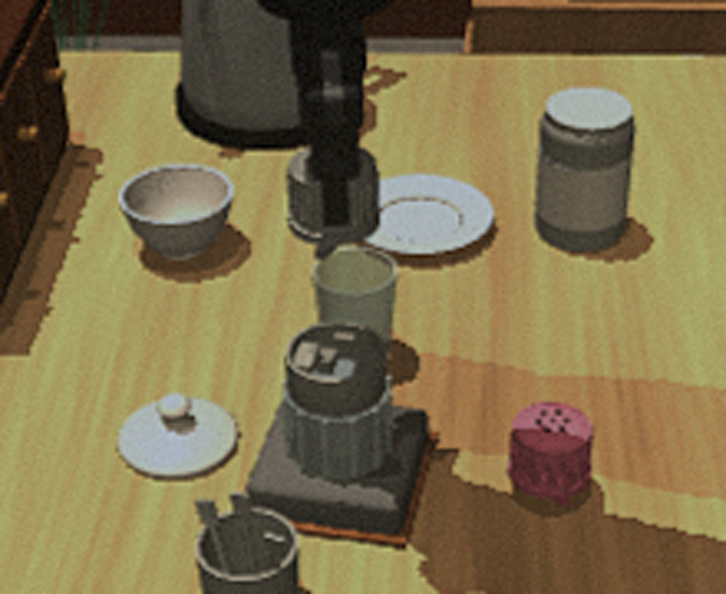

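The picture shows the cap at crop (333,195), level in the fingers and well clear above the open collar at (337,365). The bystanders have not moved.

```bash
python3 -c "
from cell import ticket; print(ticket.hand_in())"
```

```text
the job is handed in; nothing more can be done
None
```

The cap loosened anticlockwise: I turned it about 78°, lifted it straight off, and handed in at about 15 s with it held level about 10 cm above its seat; no verdict was shown.

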